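Hang the sky card on the backdrop stand, raise it to the second stop and hold

TASK

I want to photograph the cottage scene with the sky card above the treetops. With the backdrop stand still lowered, hang the folded sky card over the stand's side bar and let go of it; then squeeze the red release button in the stand's grip, pull the grip up past the first stop to the second stop (fully extended), and finish still squeezing and holding it up there, because it sinks back if let go. The card must stay hanging on the bar, and the cottage, pine and car must stay where they are.

Things in the scene. Friction and masses are not known exactly. Their poses are not given: they have to be found in the camera images.
- sky_card: Sky-blue stiff card with white clouds, folded over at the top like an upside-down U: 130 mm wide (y axis), 100 mm high, 30 mm thick over both leaves (x axis). Leaves 3 mm, gap between them 24 mm, open below and at both ends, top bend half round. 0.06 to 0.11 kg. Starts upright on its lower edges on the table. Origin: centre of underside; z up. Take it across its 30 mm from above, at mid-width.
- card_fold (a point): Point on the sky card at the underside of its top bend, mid-width, 97 mm above the card's origin: the place that rests on the bar when it hangs.
- mast: Inner tube of the backdrop stand with its side bar and grip; it slides straight up out of the outer tube. Origin on the vertical tube axis; its height z is the extension: 0 lowered (start), 0.055 first stop (the catch falls in there only if the button is let out), 0.110 second stop, a hard end without catch. -x: button side; +y: bar. Lifting takes 6 to 9 N; let go, it sinks to the first stop.
- stand: Fixed part of the stand: round dark foot 95 mm across, silver outer tube 22 mm thick with a black collar, top 136 mm up. Origin: centre of the foot's underside, on the table. Its -x axis is the side of the red button (roughly toward the robot), its +y axis the way the side bar points.
- bar (a point): Horizontal side bar of the stand, silver, 12 mm thick; rises with the inner tube. Origin: on the bar's axis, 115 mm from the mast's axis, where the middle of the card belongs; 153 mm above the table when lowered. Axes parallel to the stand's; +y runs to the free end, a 21 mm black ball centred 92 mm from the origin; -y to the mast's hub, 103 mm away. The card hangs astride it.
- grip (a point): Black upright hand grip on top of the inner tube: 22 mm (x) by 32 mm (y) by 60 mm high. Origin: on the mast's axis at the height of the middle of the button, 206 mm above the table when lowered; the grip reaches 28 mm above and 32 mm below the origin. Axes parallel to the stand's. Rises with the inner tube.
- button_face (a point): Middle of the outer face of the red release button in the grip's -x face, 18 mm from the grip's origin along -x when not pressed. It is 19 mm wide, 26 mm high and stands 7 mm proud. Pinching the grip along its x axis, one finger on the button and one on the plain back (29 mm over all), presses it.
- button (a joint): Press of the release button, 0 out, 0.0065 m fully in; sprung, about 1.5 N to start and 5 N fully in. Over about 0.005 m it frees the catch; pressed less, the tube is locked when lowered and locks again at the first stop.
- blue_cottage: Model cottage, blue roof, 57x90x55 mm, between stand and robot; leave alone. Origin: centre of the underside.
- pine_2: Model pine, 58 mm across, 94 mm high, beside the cottage; leave alone. Origin: centre of the underside.
- sedan_green: Green model car, 22x58x21 mm, in front of the cottage; leave alone. Origin: centre of the underside.

How it is judged (in metres and radians):
On the way:
1. the sky card hangs free over the bar, let go, with the stand still lowered (x of card_fold in the frame of bar between -0.012 and 0.012 m and y of card_fold in the frame of bar between -0.045 and 0.035 m and z of card_fold in the frame of bar between -0.002 and 0.012 m and angle between sky_card's own z axis and vertical below 0.25 rad and angle between the y axis of sky_card and the y axis of bar, either way round below 0.2 rad and contact force between sky_card and mast above 0.2 N and contact force between sky_card and the fingers below 0.1 N and height (world z) of mast below 0.01 m), for 0.3 s.
At the end, for the whole second after the job is handed in: Tube within 5 mm of the second stop, grip held (over 3 N), button in over 3 mm; card untouched on the bar: fold on the bar, its middle 35 mm outward to 45 mm inward of the bar origin, upright within 0.25 and aligned within 0.2 rad; cottage, pine, car moved under 20 mm (height (world z) of mast above 0.105 m and contact force between mast and the fingers above 3 N and value of joint button above 0.003 m and x of card_fold in the frame of bar between -0.012 and 0.012 m and y of card_fold in the frame of bar between -0.045 and 0.035 m and z of card_fold in the frame of bar between -0.002 and 0.012 m and angle between sky_card's own z axis and vertical below 0.25 rad and angle between the y axis of sky_card and the y axis of bar, either way round below 0.2 rad and contact force between sky_card and mast above 0.2 N and contact force between sky_card and the fingers below 0.1 N and distance of each of blue_cottage, pine_2, sedan_green from where it was at the start of the episode below 0.02 m); the arm keeps its last pose, push and grip.
It fails at once if the cottage is moved by more than 20 mm or tipped (distance of blue_cottage from where it was at the start of the episode above 0.02 m or angle between blue_cottage's own z axis and vertical above 0.5 rad).
It fails at once if the pine is moved by more than 20 mm or tipped (distance of pine_2 from where it was at the start of the episode above 0.02 m or angle between pine_2's own z axis and vertical above 0.5 rad).
It fails at once if the car is moved by more than 20 mm or tipped (distance of sedan_green from where it was at the start of the episode above 0.02 m or angle between sedan_green's own z axis and vertical above 0.5 rad).
It fails at once if the sky card is knocked flat (angle between sky_card's own z axis and vertical above 1 rad).
It also fails if it takes over 61 s, if anything falls off the work surface, if the arm or the gripper's body presses on something with over 40 N, if the wrist force passes 120 N, or if a joint passes its speed limit or range.

ROBOT

A 6-joint arm with a two-finger parallel gripper is mounted at the origin on the work surface; the furniture and walls round the work are solid. World frame = base frame: x ahead of the robot, y to its left, z up, the work surface at z = 0. Lengths are in mm, angles in degrees, forces in N, time in s.
With the tool pointing down it reaches from about 300 to 825 mm from the base axis. Payload 5.4 kg.
Tool frame: the origin (TCP) lies between the finger pads; the fingertips stand r.tip_reach ahead of it and the grasp point (between the pads) lies 3 mm ahead of it (r.tip_reach is the distance from the TCP to the fingertips, in mm); z points along the fingers, y is the direction in which the jaws open and shut (so a half turn about z gives the same grasp; the last joint's range is limited). The gripper opens to 92 mm and grips with 3 to 60 N. Pads are 20 mm wide; open, the fingers measure 128 mm over their backs; the gripper's body (75 mm by 189 mm) begins 69 mm behind the grasp point.
Start: joints at [-88.528, 9.076, 91.501, -0, 79.423, -12.038], TCP at [134.309, -559.077, 211.601] pointing down, gripper open.
Joint ranges: [-166.64, 166.64], [-54.1, 131.32], [10.49, 154.53], [-73.88, 253.88], [9.74, 151.15], [-171.62, 171.62]. Speed limits (degrees/s): [147.25, 147.25, 180, 180, 180, 180].

INTERFACE

Orientations are given as a 3x3 rotation matrix whose columns are the frame's x, y, z axes.
In Python, from plant import monitor, eyes, order, r gives the robot as it stands.
- The arm moves only by the tool send_rows, never from a script. Its argument "plan" is one flat list of numbers, 5 for each row, row after row: the shift along the tool's x, y, z in cm, then the turn about the tool's z in degrees, then the opening, from 0 (shut) to 1 (fully open). A call has 1 to 20 rows; each row shifts and turns the commanded pose from where the row before left it, along the tool's axes as they then stand; what a row does not reach is not made up. A row lasts 1/10 s, in which the tool goes at most 50 mm and 8.59 degrees, less where a joint would pass 70% of its speed; a pose out of reach is approached as far as the arm can. A call is refused whole if a number of a shift passes 5 or a number of a turn 8.59, either way. A call with a gripper value outside its range is refused whole. The fingers move at their own pace and stop on an object; "squeeze" is the grip in N (left out, the last holds). Time passes only in rows, so rows that do not move let the fingers close. It gives the time, the measured TCP pose, the force and the opening at its end, in the units of the state.
- monitor.observe(): the state, without advancing time (a new reading comes with each control period).
- eyes.capture(name): name is "scene" or "top" or "wrist"; returns (picture, depth): 400x640x3 uint8, red, green, blue; 400x640 float32, mm along the optical axis (not along the pixel's ray), 0 where there is no reading.
- eyes.camera_info(name): a dict with "K" (3x3 intrinsics, pixels), "k1" (the pictures are not rectified: a ray, as slopes to the right and down, at radius r is drawn at 1 + k1 r^2 times it, then the intrinsics apply), "camera_from_world" (4x4, takes a point from world to camera coordinates). Camera axes: x right, y down, z forward; pixel columns grow to the right and rows downward; lengths in mm; the calibration is good to about 2 mm. A picture is of the moment at which its call begins: read the wrist's pose just before it. camera_info takes no time and is no camera call; for the wrist camera it gives the pose at the moment of the call.
- order.sign_off(): hands the job in, once; it reports no verdict.
The state is a dict: "clock": time; "qpos": joint angles; "joint_velocities": joint speeds; "joint_torque": joint torques, N m; "position": TCP position; "orientation": TCP orientation; "ft_force": force on the tool from outside, world axes, zero at the start; "ft_torque": the same for the moment, N m; "finger_gap": opening from 0.0 (shut) to 1.0 (fully open).
Only numpy, scipy, OpenCV 4.12 (cv2) and the standard library are available. Lean on these libraries where they do the work, as an engineer would, in place of code of your own. Each camera call takes 0.05 s, during which the arm holds its last target.

## Working session

There is one attempt and no reset: what is moved stays moved. The work goes in short steps, Python scripts to look and compute and a tool call to move; the robot and the scene stay as the last step left them, time stands still between calls to the robot, and variables do not carry over. Pictures are saved under pics/ and viewed, and the job is handed in when it is done.

Besides the shell and the picture viewer there is one more tool, called as name(argument=value, ...) on one line, values as JSON. send_rows: Moves the arm, as the interface text tells. Its arguments: {"type":"object","properties":{"plan":{"type":"array"},"squeeze":{"type":"number"}},"required":["plan"]}

```bash
ls; mkdir -p pics; cat > h.py <<'E'
import numpy as np, cv2
from plant import monitor, eyes, order, r
def cap(name, fn):
    info=eyes.camera_info(name)
    p,d=eyes.capture(name)
    cv2.imwrite('pics/'+fn+'.png',p[:,:,::-1]); np.savez('pics/'+fn+'.npz',p=p,d=d,K=info['K'],k1=info['k1'],T=info['camera_from_world'])
    return p,d,info
def world(fn):
    z=np.load('pics/'+fn+'.npz'); K,k1,T,d=z['K'],float(z['k1']),z['T'],z['d']
    u,v=np.meshgrid(np.arange(640.),np.arange(400.))
    pts=cv2.undistortPoints(np.stack([u,v],-1).reshape(-1,1,2),K,np.array([k1,0,0,0.])).reshape(400,640,2)
    c=np.concatenate([pts*d[...,None],d[...,None]],-1)
    w=(c-T[:3,3])@T[:3,:3]
    w[d==0]=np.nan
    return w,z['p'],T
E
python3 - <<'E'
from h import *
print(monitor.observe()); print(r.tip_reach)
for n in ('scene','top','wrist'):
    cap(n,n+'0'); T=eyes.camera_info(n)['camera_from_world']; print(n,-T[:3,:3].T@T[:3,3])
E
```

```text
pics
{'clock': 0.0, 'qpos': array([-8.85260240e+01,  9.11304801e+00,  9.15704701e+01,  2.89709657e-04,
        7.94236703e+01, -1.20373377e+01]), 'joint_velocities': array([ 0.07150877,  0.02385072, -0.02361884,  0.03867076,  0.05672643,
        0.00782886]), 'joint_torque': array([ 6.98206477e-04, -3.85577381e+01, -3.22102439e+01,  7.00725568e-02,
        3.78379610e-02, -1.37890029e-04]), 'position': array([ 134.31102696, -558.45067502,  210.62992294]), 'orientation': array([[ 9.72324031e-01,  2.33636418e-01, -4.31532973e-05],
       [ 2.33636088e-01, -9.72322313e-01,  1.87029884e-03],
       [ 3.95011009e-04, -1.82861868e-03, -9.99998250e-01]]), 'ft_force': array([ 0.6110009 , -0.19241829, -0.06787366]), 'ft_torque': array([ 0.03485053, -0.03483891,  0.02750867]), 'finger_gap': 1.0038816200781713}
22.0
scene [ -52.48763525 -722.37838159 1097.84684195]
top [ 214.23384756 -103.45008201 1231.12215517]
wrist [ 197.26465713 -544.47789696  384.0567075 ]
```

View pics/scene0.png

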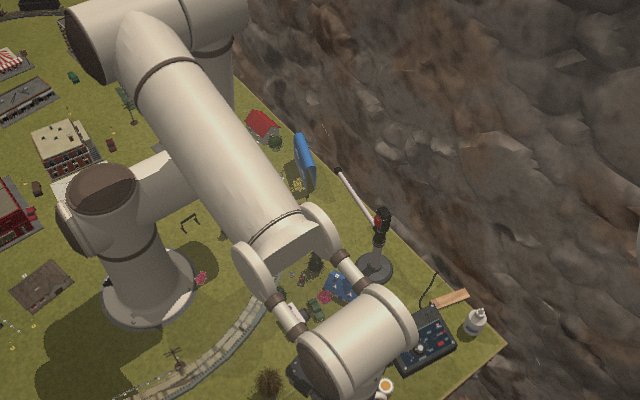

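View pics/top0.png

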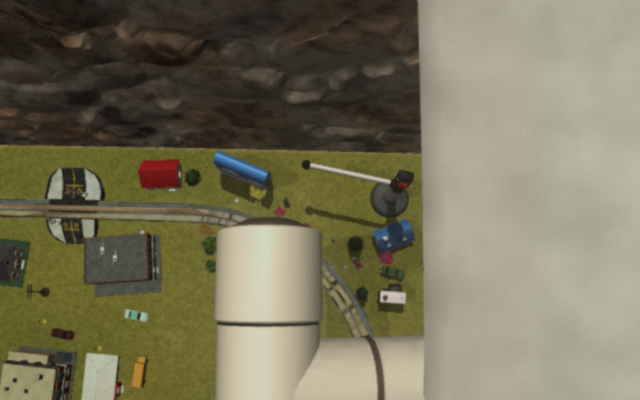

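View pics/wrist0.png

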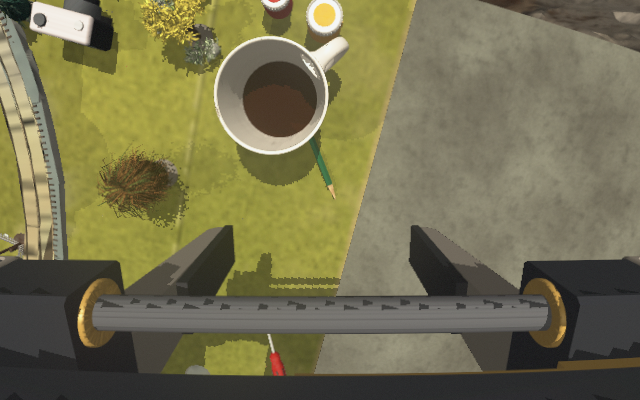

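The top view shows the blue card at about (242,167). The bar runs from its ball at (306,164) to the grip at (402,180). The cottage is at (393,236), with the pine at (355,243) and the car at (392,272). There is a rock wall beyond row 150. Next I measure these positions.

```bash
python3 - <<'E'
from h import *
w,p,T=world('top0')
def q(u,v): print((u,v),np.round(w[v,u],1))
for uv in [(306,164),(402,180),(408,176),(355,171),(393,236),(355,243),(392,272),(389,205),(242,167),(300,100),(300,140),(300,148),(300,155),(500,150),(500,300),(420,200),(280,240),(270,175),(218,155)]: q(*uv)
hsv=cv2.cvtColor(p,cv2.COLOR_RGB2HSV)
# card
m=(hsv[...,0]>95)&(hsv[...,0]<125)&(hsv[...,1]>100)&(w[...,2]>80)
m[:, :200]=0; m[:,290:]=0
c=w[m]; print('card n',len(c), c.min(0),c.max(0))
top=c[c[:,2]>c[:,2].max()-6]; 
(rc,sz,an)=cv2.minAreaRect(c[:,:2].astype(np.float32)); print('rect',rc,sz,an)
mu,_,_=0,0,0
X=c[:,:2]; 
_,_,vt=np.linalg.svd(X-X.mean(0)); print('dir',vt[0],np.degrees(np.arctan2(vt[0,1],vt[0,0])),'mean',X.mean(0))
print('z hist',np.percentile(c[:,2],[5,25,50,75,95]))
# bar
m=np.zeros(p.shape[:2],bool); m[155:190,300:412]=1
m&=(w[...,2]>135)&(w[...,2]<172)
b=w[m]; print('bar',len(b),b.min(0),b.max(0))
bb=b; 
l=cv2.fitLine(b[:,:2].astype(np.float32),cv2.DIST_HUBER,0,.01,.01).ravel(); print(l,np.degrees(np.arctan2(l[1],l[0])))
m=np.zeros(p.shape[:2],bool); m[160:200,380:420]=1; m&=(w[...,2]>222)
g=w[m]; print('grip',len(g),g.min(0),g.max(0),g.mean(0),cv2.minAreaRect(g[:,:2].astype(np.float32)))
m=np.zeros(p.shape[:2],bool); m[150:165,295:315]=1; m[150:175,295:312]=1;m&=(w[...,2]>140)
g=w[m]; print('ball',len(g),g.min(0),g.max(0),g.mean(0))
m=np.zeros(p.shape[:2],bool); m[160:230,360:420]=1; m&=(w[...,2]>4)&(w[...,2]<25)
g=w[m]; print('foot',len(g),g.min(0),g.max(0))
a=p[130:300,200:440]; cv2.imwrite('pics/topzoom.png',cv2.resize(a[:,:,::-1],None,fx=3.3,fy=3.3,interpolation=cv2.INTER_CUBIC))
E
```

```text
(306, 164) [503.7 -80.2 162.8]
(402, 180) [ 456.7 -276.   231.4]
(408, 176) [ 464.2 -287.4  235.6]
(355, 171) [ 533.1 -198.9   -1. ]
(393, 236) [ 366.6 -285.8   45.1]
(355, 243) [ 344.4 -194.3   78.6]
(392, 272) [ 284.1 -286.8   21.7]
(389, 205) [ 445.7 -280.8   16.6]
(242, 167) [510.1  67.6 100.7]
(300, 100) [677.8 -60.3  96.4]
(300, 140) [ 683.6  -51.7 -229.1]
(300, 148) [ 689.1  -48.9 -329. ]
(300, 155) [571.1 -60.9  -1.3]
(500, 150) [ 254.9 -152.7 1100.4]
(500, 300) [ 215.2 -151.3 1099.4]
(420, 200) [ 463.5 -360.3   -1.4]
(280, 240) [271.4 -69.3 734.8]
(270, 175) [505.1   7.3  50.4]
(218, 155) [537.3 124.5 101.1]
card n 685 [478.08762015   7.96575023  80.77106971] [546.46449759 134.68151027 105.22289368]
rect (513.188232421875, 71.77503967285156) (128.15200805664062, 29.77178192138672) 69.28099822998047
dir [0.3658033  0.93069219] 68.54297253151182 mean [511.54655576  71.94310026]
z hist [ 89.45539651  95.51643232  98.26223705 100.15549806 102.96969479]
bar 580 [ 454.06756742 -294.16674735  135.21049407] [514.24132237 -69.1141774  167.77572239]
[ 2.0108110e-01  9.7957462e-01  4.8537112e+02 -1.7354469e+02] 78.39981
grip 192 [ 452.23831427 -299.57965288  222.05062005] [ 478.46801567 -266.13620525  238.42571969] [ 464.02399006 -281.93187425  231.95507295] ((464.15325927734375, -282.9649963378906), (32.79997634887695, 26.237293243408203), 80.37092590332031)
ball 83 [494.66231801 -97.42860082 145.46982276] [514.24132237 -69.1141774  167.77572239] [503.58832263 -81.21321399 159.95917057]
foot 1017 [ 385.33725303 -357.36643749    4.00022664] [ 563.94517959 -211.00591462   24.9839338 ]
```

```bash
python3 - <<'E'
from h import *
w,p,T=world('scene0')
def q(u,v): print((u,v),np.round(w[v,u],1))
for uv in [(338,169),(381,212),(376,224),(305,165),(298,140),(360,195),(450,100),(500,330),(460,300),(420,300),(474,320)]: q(*uv)
a=p[100:300,230:450]; cv2.imwrite('pics/sczoom.png',cv2.resize(a[:,:,::-1],None,fx=3,fy=3,interpolation=cv2.INTER_CUBIC))
E
```

```text
(338, 169) [505.3 -82.7 158.3]
(381, 212) [ 459.  -282.5  232.4]
(376, 224) [ 445.7 -286.1  204.1]
(305, 165) [482.7  24.4  92.9]
(298, 140) [518.5 106.1  98.6]
(360, 195) [ 685.9   10.7 -166.8]
(450, 100) [ 685.1 -220.8  381.5]
(500, 330) [ 677.8 -562.1 -146.1]
(460, 300) [ 571.  -474.5    5.8]
(420, 300) [ 490.5 -420.7   14.9]
(474, 320) [ 530.4 -538.5   57.5]
```

View pics/topzoom.png

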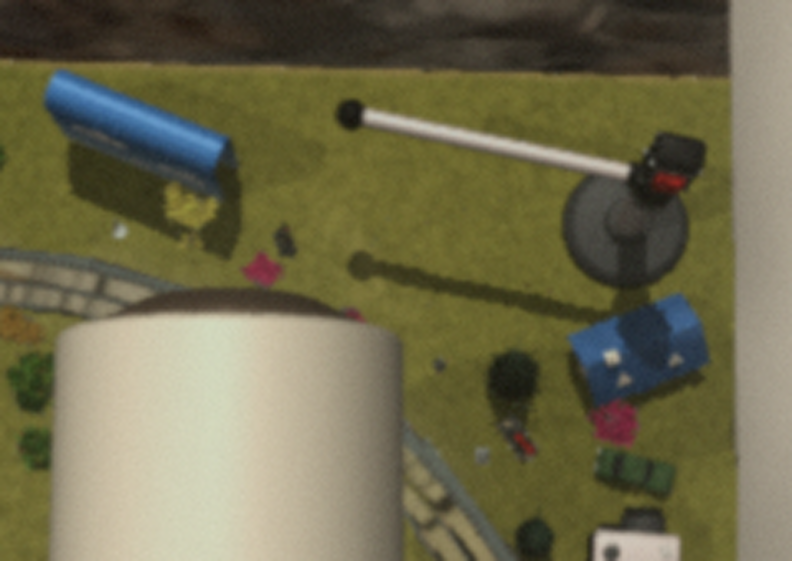

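View pics/sczoom.png

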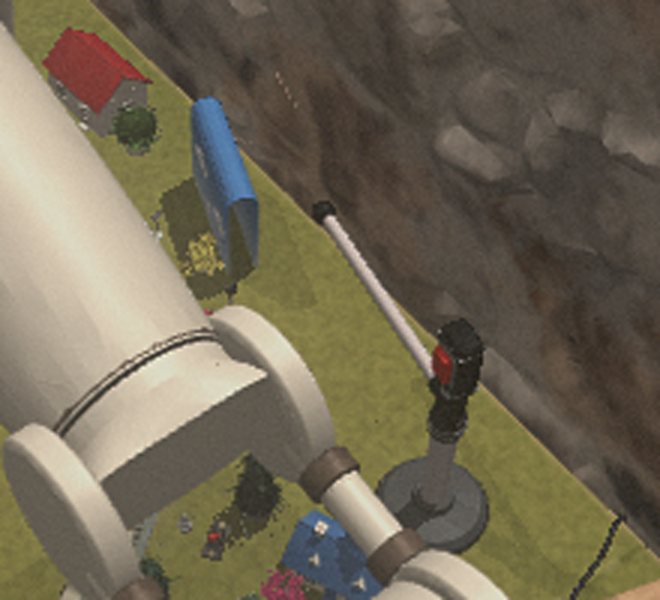

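send_rows(plan=[0,0,-4,-7.9,1,0,0,-4,-7.9,1,0,0,-4,-7.9,1,0,0,0,-7.9,1,0,0,0,-7.9,1,0,0,0,-8,1,0,0,0,-8,1])

```text
clock: 0.85
position: [134.3, -558.9, 331.2]
orientation: [[0.353, 0.936, -0.0], [0.936, -0.353, 0.001], [0.001, -0.0, -1.0]]
ft_force: [-0.3, 0.7, -0.8]
finger_gap: 1.001
```

```bash
python3 - <<'E'
from h import *
w,p,T=world('top0')
# yellow bush near card, things along path, tall scene bits
for (u0,u1,v0,v1) in [(245,270,182,206),(270,290,200,218),(130,205,150,195)]:
    a=w[v0:v1,u0:u1].reshape(-1,3); a=a[a[:,2]>8]; print(len(a), a.min(0).round(), a.max(0).round())
E
```

```text
212 [441.  17.   8.] [496.  72.  91.]
62 [298. -63.   8.] [450.   6. 707.]
1452 [470. 177.   8.] [568. 336.  76.]
```

send_rows(plan=[4,0.8,0,0,1,4,0.8,0,0,1,4,0.8,0,0,1,4,0.8,0,0,1,4,0.8,0,0,1,4,0.8,0,0,1,4,0.8,0,0,1,4,0.8,0,0,1,4,0.8,0,0,1,4,0.8,0,0,1,4,0.8,0,0,1,4,0.8,0,0,1,4,0.8,0,0,1,4,0.8,0,0,1,4,0.8,0,0,1,4,0.8,0,0,1,0,0,0,0,1,0,0,0,0,1])

```text
clock: 2.65
position: [482.9, -6.9, 331.1]
orientation: [[0.356, 0.934, -0.001], [0.934, -0.356, -0.0], [-0.001, -0.001, -1.0]]
ft_force: [-1.4, 0.0, 0.3]
finger_gap: 0.999
```

```bash
python3 - <<'E'
from h import *
print(monitor.observe()['position'])
cap('wrist','w1'); cap('scene','s1')
E
```

```text
[482.93114636  -6.85754091 331.12023858]
```

View pics/w1.png

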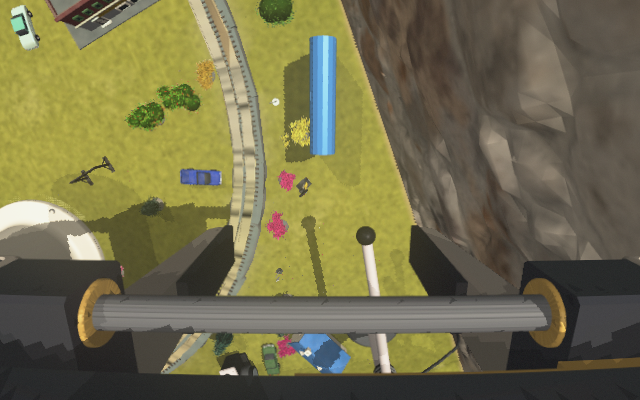

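View pics/s1.png

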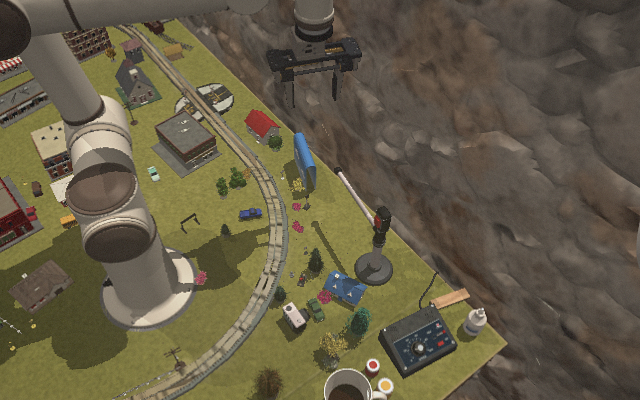

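The wrist view shows the card, nearly vertical in the image, spanning (310–337, 36–156), and the bar's ball at (366,236). The card is well aligned with the tool x axis. I fit the pose from this picture and cross-check it.

```bash
python3 - <<'E'
from h import *
w,p,T=world('w1')
print('cam',-T[:3,:3].T@T[:3,3])
hsv=cv2.cvtColor(p,cv2.COLOR_RGB2HSV)
box=np.zeros(p.shape[:2],bool); box[20:175,295:350]=1
m=box&(w[...,2]>75)&(hsv[...,0]>95)&(hsv[...,0]<125)
c=w[m]; print(len(c),cv2.minAreaRect(c[:,:2].astype(np.float32)), np.percentile(c[:,2],[2,50,98]))
m=box&(w[...,2]>92); c=w[m].astype(np.float32); print(cv2.minAreaRect(c[:,:2])); 
l=cv2.fitLine(c[:,:2],cv2.DIST_L2,0,.01,.01).ravel(); print('yaw',np.degrees(np.arctan2(l[1],l[0])),c.mean(0))
b=np.zeros(p.shape[:2],bool); b[222:250,350:385]=1; b&=w[...,2]>140
c=w[b]; print('ball',len(c),c.min(0),c.max(0),c.mean(0))
b=np.zeros(p.shape[:2],bool); b[200:400,350:400]=1; b&=(w[...,2]>150)&(w[...,2]<175)
c=w[b].astype(np.float32); l=cv2.fitLine(c[:,:2],cv2.DIST_HUBER,0,.01,.01).ravel(); print('bar',len(c),l,np.degrees(np.arctan2(l[1],l[0])))
# flowers tall?
b=np.zeros(p.shape[:2],bool); b[110:160,283:308]=1
print('bush', np.nanpercentile(w[b][:,2],[50,90,98]))
# scene cam without occlusion
w,p,T=world('s1')
b=np.zeros(p.shape[:2],bool); b[195:245,365:400]=1; b&=(w[...,2]>225)&(w[...,0]<600)
c=w[b].astype(np.float32); print('griptop',len(c),cv2.minAreaRect(c[:,:2]),c.mean(0))
hsv=cv2.cvtColor(p,cv2.COLOR_RGB2HSV)
b=np.zeros(p.shape[:2],bool); b[130:200,285:325]=1; b&=(w[...,2]>92)&(w[...,0]<600)
c=w[b].astype(np.float32); print('card scene',len(c),cv2.minAreaRect(c[:,:2]),c.mean(0))
E
```

```text
cam [505.69317164  53.5351804  504.27276893]
3004 ((512.7106323242188, 70.95777130126953), (129.36593627929688, 28.901382446289062), 68.77684783935547) [ 90.38954994  98.24924087 101.31261287]Traceback (most recent call last):
  File "<stdin>", line 8, in <module>
cv2.error: OpenCV(4.12.0) /io/opencv/modules/imgproc/src/convhull.cpp:143: error: (-215:Assertion failed) total >= 0 && (depth == CV_32F || depth == CV_32S) in function 'convexHull'
```

```bash
python3 - <<'E'
from h import *
f=lambda c:np.ascontiguousarray(c[:,:2],dtype=np.float32)
w,p,T=world('w1')
box=np.zeros(p.shape[:2],bool); box[20:175,295:350]=1
m=box&(w[...,2]>92); c=w[m]; print(cv2.minAreaRect(f(c))); 
l=cv2.fitLine(f(c),cv2.DIST_L2,0,.01,.01).ravel(); print('yaw',np.degrees(np.arctan2(l[1],l[0])),c.mean(0))
b=np.zeros(p.shape[:2],bool); b[222:250,350:385]=1; b&=w[...,2]>140
c=w[b]; print('ball',len(c),c.min(0),c.max(0),c.mean(0))
b=np.zeros(p.shape[:2],bool); b[200:400,350:400]=1; b&=(w[...,2]>150)&(w[...,2]<175)
c=w[b]; l=cv2.fitLine(f(c),cv2.DIST_HUBER,0,.01,.01).ravel(); print('bar',len(c),l,np.degrees(np.arctan2(l[1],l[0])))
b=np.zeros(p.shape[:2],bool); b[110:160,283:308]=1
print('bush', np.nanpercentile(w[b][:,2],[50,90,98]))
w,p,T=world('s1')
b=np.zeros(p.shape[:2],bool); b[195:245,365:400]=1; b&=(w[...,2]>225)&(w[...,0]<600)
c=w[b]; print('griptop',len(c),cv2.minAreaRect(f(c)),c.mean(0))
b=np.zeros(p.shape[:2],bool); b[130:200,285:325]=1; b&=(w[...,2]>92)&(w[...,0]<600)
c=w[b]; print('card scene',len(c),cv2.minAreaRect(f(c)),c.mean(0))
E
```

```text
((512.5657958984375, 71.36876678466797), (130.02655029296875, 28.145105361938477), 68.78155517578125)
yaw 68.850296 [513.27715146  73.40153463  97.93161592]
ball 363 [493.48063084 -97.77908424 150.06274147] [514.34541171 -70.42548934 165.38692548] [503.62103621 -80.67447722 159.28372658]
bar 1278 [ 1.9175471e-01  9.8144287e-01  4.9097028e+02 -1.4545393e+02] 78.94479
bush [ 0.76873692 15.13223074 17.71114282]
griptop 145 ((463.5139465332031, -286.7427062988281), (31.95587730407715, 23.7763614654541), 76.90232849121094) [ 461.45257145 -288.06775815  232.42154914]
card scene 344 ((512.0143432617188, 69.67957305908203), (133.01295471191406, 28.0028133392334), 68.94713592529297) [510.19733037  67.1786664   97.55876349]
```

send_rows(plan=[2.8,0,0,0.3,0.65,2.8,0,0,0,0.65,2.75,0,0,0,0.65,0,0,4,0,0.65,0,0,4,0,0.65,0,0,4,0,0.65,0,0,4,0,0.65,0,0,3,0,0.65,0,0,2.5,0,0.65,0,0,2,0,0.65,0,0,1,0,0.65,0,0,0.6,0,0.65,0,0,0,0,0.65], squeeze=15)

```text
clock: 4.05
position: [513.2, 69.9, 80.6]
orientation: [[0.364, 0.931, -0.0], [0.931, -0.364, -0.0], [-0.0, -0.0, -1.0]]
ft_force: [-0.7, 1.0, 0.6]
finger_gap: 0.652
```

```bash
python3 - <<'E'
from h import *
print(monitor.observe()['position'])
cap('wrist','w2')
E
```

```text
[513.17630223  69.92197476  80.60546317]
```

View pics/w2.png

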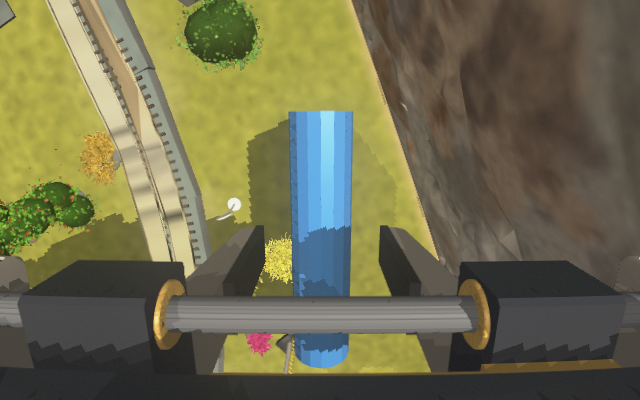

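The card spans columns 290–352, centred between the fingers (264 and 380). I close on it.

send_rows(plan=[0,0,0,0,0.45,0,0,0,0,0.3,0,0,0,0,0.2,0,0,0,0,0.2,0,0,0,0,0.2,0,0,0,0,0.2], squeeze=15)

```text
clock: 4.7
position: [513.5, 70.5, 81.0]
orientation: [[0.363, 0.932, 0.001], [0.932, -0.363, -0.0], [0.0, 0.001, -1.0]]
ft_force: [-1.3, 0.6, 1.8]
finger_gap: 0.321
```

send_rows(plan=[0,0,-0.5,0,0.2,0,0,-2,0,0.2,0,0,-3,0,0.2,0,0,-4,0,0.2,0,0,-4,0,0.2,0,0,-3.5,0,0.2,0,0,-2,0,0.2,0,0,0,0,0.2,0,0,0,0,0.2])

```text
clock: 5.6
position: [512.9, 70.5, 269.8]
orientation: [[0.363, 0.932, -0.001], [0.932, -0.363, 0.0], [-0.0, -0.001, -1.0]]
ft_force: [1.0, -0.1, -1.0]
finger_gap: 0.323
```

```bash
python3 - <<'E'
from h import *
print(monitor.observe()['position'])
cap('wrist','w3');cap('scene','s3')
E
```

```text
[512.93113074  70.46411405 269.8317055 ]
```

View pics/w3.png

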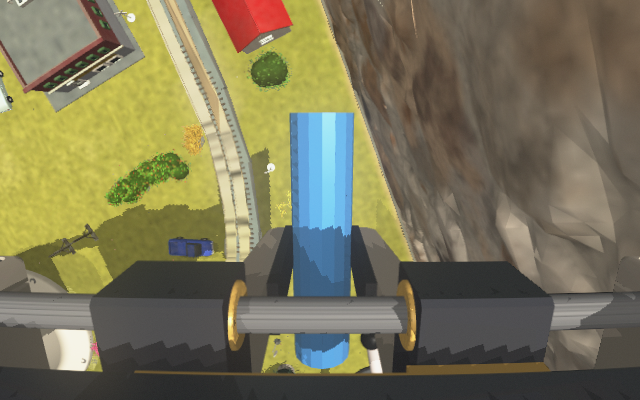

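View pics/s3.png

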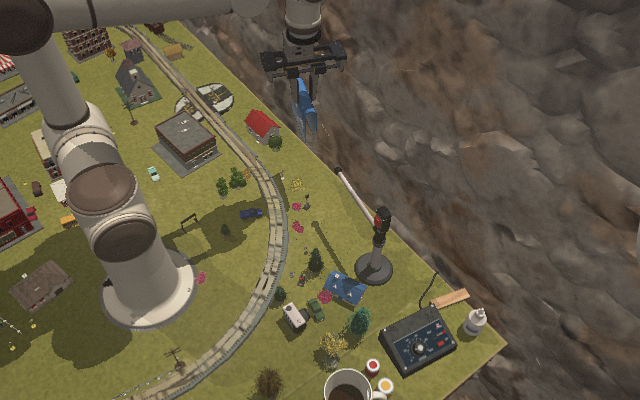

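send_rows(plan=[0,0,0,-5.1,0.2,0,0,0,-5.1,0.2,-1.5,0.1,0,0,0.2,-3,0.25,0,0,0.2,-3,0.25,0,0,0.2,-3,0.25,0,0,0.2,-3,0.25,0,0,0.2,-3,0.25,0,0,0.2,-3,0.25,0,0,0.2,-3,0.25,0,0,0.2,-1.8,0.15,0,0,0.2,0,0,0,0,0.2,0,0,0,0,0.2,0,0,0,0,0.2])

```text
clock: 7.1
position: [485.9, -171.2, 270.1]
orientation: [[0.193, 0.981, -0.001], [0.981, -0.193, 0.001], [0.001, -0.001, -1.0]]
ft_force: [0.6, 0.2, 0.3]
finger_gap: 0.327
```

```bash
python3 - <<'E'
from h import *
print(monitor.observe()['position'])
cap('wrist','w4');cap('scene','s4')
f=lambda c:np.ascontiguousarray(c[:,:2],dtype=np.float32)
w,p,T=world('w4')
m=(w[...,2]>255)&(w[...,2]<300); m[:105]=0; m[225:]=0; m[:,:280]=0; m[:,365:]=0
c=w[m]; l=cv2.fitLine(f(c),cv2.DIST_L2,0,.01,.01).ravel(); print('card',len(c),l,cv2.minAreaRect(f(c)))
a=p[:, 200:440]; cv2.imwrite('pics/w4z.png',cv2.resize(a[60:260,:,::-1],None,fx=3,fy=3))
w,p,T=world('s4')
a=p[60:260,260:460]; cv2.imwrite('pics/s4z.png',cv2.resize(a[:,:,::-1],None,fx=3,fy=3))
E
```

```text
[ 485.86324933 -171.22836444  270.11105772]
card 6950 [ 1.9068302e-01  9.8165166e-01  4.9285376e+02 -1.3147940e+02] ((492.3160095214844, -134.15924072265625), (54.80723190307617, 30.775976181030273), 78.82658386230469)
```

View pics/w4.png

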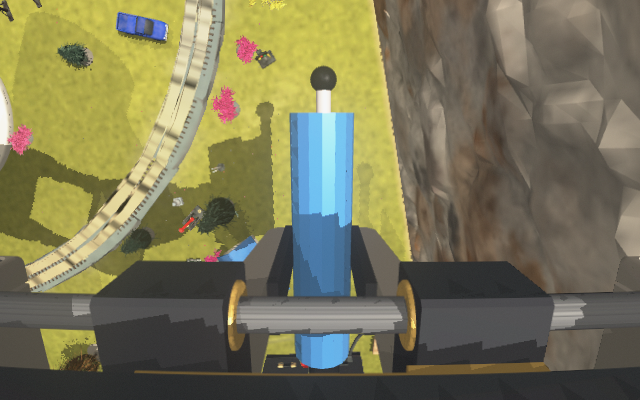

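View pics/s4z.png

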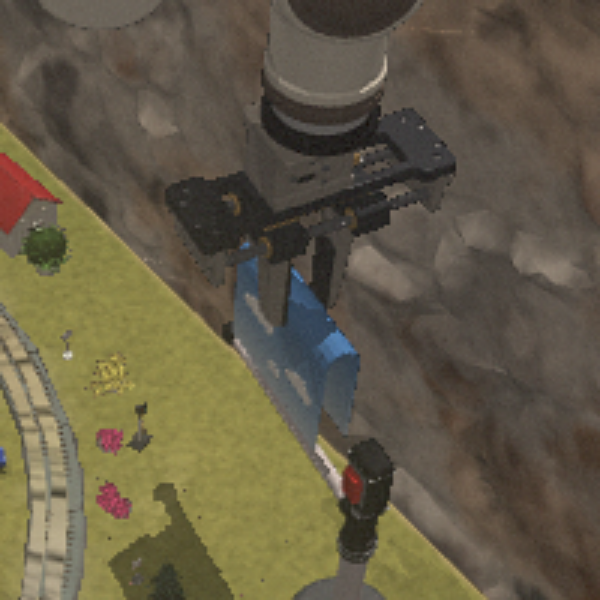

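The card (columns 290–354, centre 322) lines up with the ball at column 323. The 3D fits agree within 1 mm. I lower it.

send_rows(plan=[0,0,2,0,0.2,0,0,1,0,0.2,0,0,1,0,0.2,0,0,1,0,0.2,0,0,1,0,0.2,0,0,2,0,0.2,0,0,2,0,0.2,0,0,1.2,0,0.2,0,0,0.6,0,0.2,0,0,0,0,0.2,0,0,0,0,0.2])

```text
clock: 8.3
position: [486.7, -172.2, 153.4]
orientation: [[0.192, 0.981, 0.001], [0.981, -0.192, -0.001], [-0.001, 0.001, -1.0]]
ft_force: [0.1, -0.4, -0.6]
finger_gap: 0.325
```

```bash
python3 - <<'E'
from h import *
o=monitor.observe();print(o['position'],o['ft_force'])
cap('wrist','w5');cap('scene','s5')
w,p,T=world('s5')
a=p[100:260,280:440]; cv2.imwrite('pics/s5z.png',cv2.resize(a[:,:,::-1],None,fx=3.7,fy=3.7))
E
```

```text
[ 486.6511594  -172.17829516  153.4142212 ] [ 0.08391345 -0.3659682  -0.57312086]
```

View pics/s5z.png

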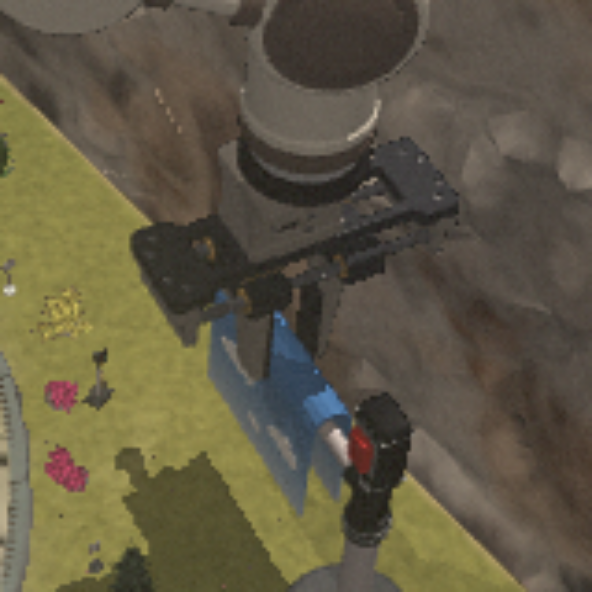

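The card is astride the bar and not touching it. I lower the last 10 mm in small steps.

send_rows(plan=[0,0,0.4,0,0.2,0,0,0.3,0,0.2,0,0,0.2,0,0.2,0,0,0.1,0,0.2,0,0,0,0,0.2,0,0,0,0,0.2])

```text
clock: 9.0
position: [486.2, -171.9, 142.9]
orientation: [[0.192, 0.981, 0.0], [0.981, -0.192, -0.0], [-0.0, 0.0, -1.0]]
ft_force: [-1.4, 1.0, 2.9]
finger_gap: 0.323
```

send_rows(plan=[0,0,0,0,0.36,0,0,0,0,0.42,0,0,0,0,0.5,0,0,0,0,0.6,0,0,0,0,0.65,0,0,0,0,0.65,0,0,0,0,0.65,0,0,0,0,0.65])

```text
clock: 9.8
position: [486.1, -171.9, 142.6]
orientation: [[0.192, 0.981, -0.0], [0.981, -0.192, 0.0], [0.0, -0.0, -1.0]]
ft_force: [0.8, 0.5, 0.2]
finger_gap: 0.651
```

```bash
python3 - <<'E'
from h import *
o=monitor.observe();print(o['position'],o['ft_force'])
cap('wrist','w6')
E
```

```text
[ 486.13109043 -171.85403804  142.60218332] [0.76229433 0.53369908 0.16878628]
```

View pics/w6.png

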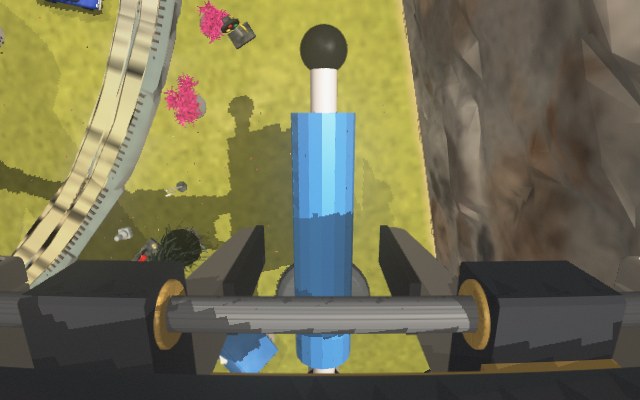

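The card hangs straight on the bar, and both fingers are clear. I rise and move past the grip to get a view of it.

send_rows(plan=[0,0,-1,0,0.65,0,0,-2,0,0.65,0,0,-4,0,0.65,0,0,-4,0,0.65,0,0,-4,0,0.65,0,0,-4,0,0.65,-4,0,0,0,0.65,-4,0,0,0,0.65,-4,0,0,0,0.65,-4,0,0,0,0.65,-3.5,0,0,0,0.65,0,0,0,0,0.65,0,0,0,0,0.65,0,0,0,0,0.65])

```text
clock: 11.25
position: [449.0, -362.2, 333.2]
orientation: [[0.191, 0.982, 0.001], [0.982, -0.191, -0.0], [0.0, 0.001, -1.0]]
ft_force: [0.4, 0.3, 0.1]
finger_gap: 0.651
```

```bash
python3 - <<'E'
from h import *
o=monitor.observe();print(o['position'],o['ft_force'])
cap('wrist','w7');cap('scene','s7')
w,p,T=world('s7')
a=p[100:300,280:460]; cv2.imwrite('pics/s7z.png',cv2.resize(a[:,:,::-1],None,fx=3,fy=3))
f=lambda c:np.ascontiguousarray(c[:,:2],dtype=np.float32)
w,p,T=world('w7')
m=(w[...,2]>226)&(w[...,2]<245); m[250:]=0
c=w[m]; print(len(c),c.mean(0),cv2.minAreaRect(f(c)))
m=(w[...,2]>152)&(w[...,2]<170)&(w[...,1]>-240); c=w[m]; print(len(c),cv2.minAreaRect(f(c)))
E
```

```text
[ 449.0271337  -362.21487993  333.1735149 ] [0.43626336 0.30597418 0.08000317]
4892 [ 625.88030974 -333.09663287  235.17547851] ((569.3768310546875, -351.2464294433594), (206.52337646484375, 241.29852294921875), 87.70294952392578)
1530 ((576.3837280273438, -235.5585174560547), (45.08053207397461, 231.73910522460938), 80.17874908447266)
```

View pics/w7.png

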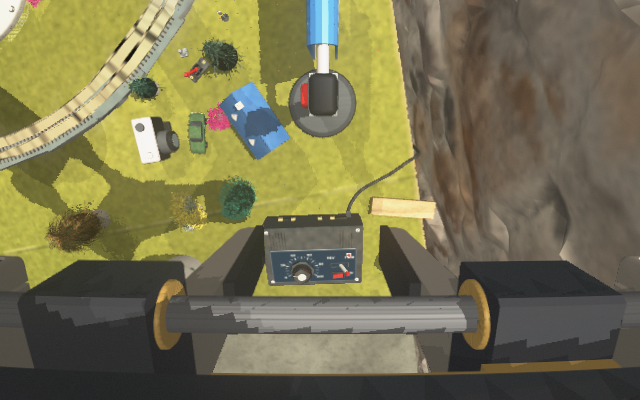

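View pics/s7z.png

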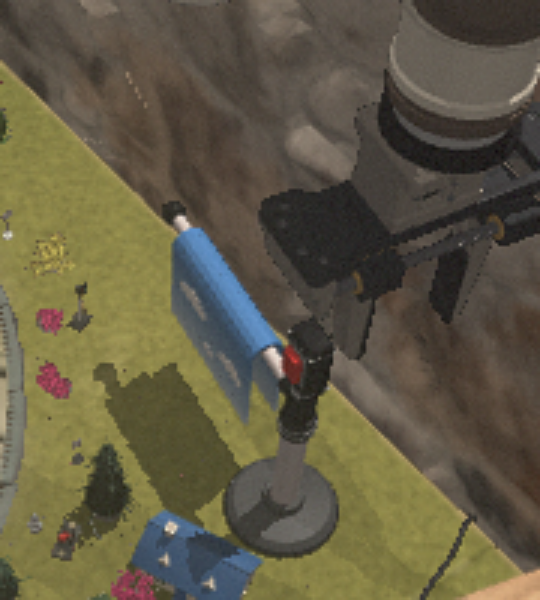

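The card hangs free, astride the bar. The wrist view shows the grip at about (323,92) and the red button at (305,95).

```bash
python3 - <<'E'
from h import *
f=lambda c:np.ascontiguousarray(c[:,:2],dtype=np.float32)
w,p,T=world('w7')
b=np.zeros(p.shape[:2],bool); b[65:122,295:345]=1
m=b&(w[...,2]>228)&(w[...,2]<245); c=w[m]; print(len(c),c.mean(0),cv2.minAreaRect(f(c)))
rd=b&(p[...,0]>120)&(p[...,1]<60); c=w[rd]; print('red',len(c),np.nanmedian(c,0),np.nanmin(c,0),np.nanmax(c,0))
b=np.zeros(p.shape[:2],bool); b[0:60,295:350]=1
m=b&(w[...,2]>152)&(w[...,2]<172)&(p[...,2]>1.3*p[...,0]); c=w[m];print('card',len(c),cv2.minAreaRect(f(c)),np.percentile(c[:,2],[50,98]))
E
```

```text
1187 [ 464.41485404 -284.46802144  233.23584002] ((464.56793212890625, -284.39178466796875), (31.300792694091797, 21.698619842529297), 78.72232818603516)
red 4 [ 449.12230824 -290.10374614  218.65377177] [ 447.949481   -290.34564597  217.42143436] [ 450.31800054 -289.88052792  219.24246648]
card 1313 ((476.9717712402344, -215.91326904296875), (39.93349838256836, 28.648101806640625), 79.44648742675781) [160.06422797 163.14273116]
```

send_rows(plan=[2.5,0,0,0,0.65,3,0,0,0,0.65,2.4,0,0,0,0.65,0,0,0,0,0.65,0,0,3,0,0.65,0,0,3,0,0.65,0,0,2.5,0,0.65,0,0,2,0,0.65,0,0,1.4,0,0.65,0,0,0.5,0,0.65,0,0,0,0,0.65,0,0,0,0,0.65])

```text
clock: 12.55
position: [464.3, -286.2, 209.8]
orientation: [[0.192, 0.981, 0.001], [0.981, -0.192, -0.001], [-0.001, 0.002, -1.0]]
ft_force: [0.2, 0.3, 0.3]
finger_gap: 0.65
```

```bash
python3 - <<'E'
from h import *
o=monitor.observe();print(o['position'],o['ft_force'])
cap('wrist','w8');cap('scene','s8')
w,p,T=world('s8')
a=p[100:300,280:460]; cv2.imwrite('pics/s8z.png',cv2.resize(a[:,:,::-1],None,fx=3,fy=3))
E
```

```text
[ 464.34725472 -286.21911681  209.82972549] [0.20997481 0.25360265 0.31828747]
```

View pics/w8.png

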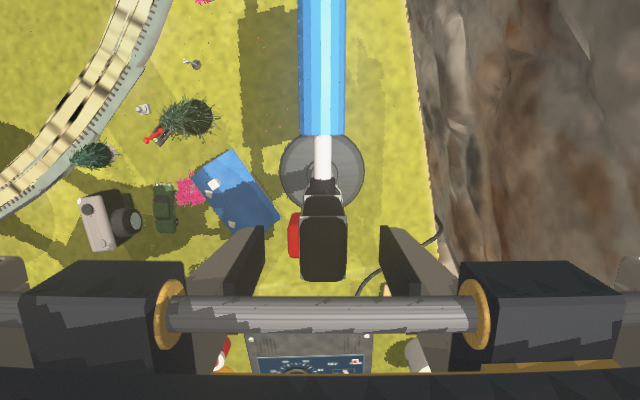

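View pics/s8z.png

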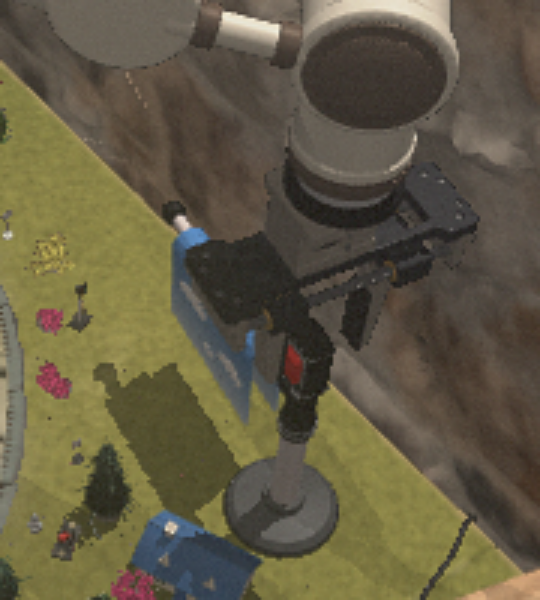

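```bash
python3 - <<'E'
from h import *
f=lambda c:np.ascontiguousarray(c[:,:2],dtype=np.float32)
w,p,T=world('w8'); z=np.load('pics/w8.npz')
P=np.array([[464.3,-286.2,234],[464.3,-286.2,190],[464.3,-286.2,209]])
print(cv2.projectPoints(P,cv2.Rodrigues(T[:3,:3])[0],T[:3,3],z['K'],np.array([float(z['k1']),0,0,0]))[0].reshape(-1,2))
b=np.zeros(p.shape[:2],bool); b[190:290,270:360]=1
m=b&(w[...,2]>228)&(w[...,2]<245); c=w[m]; print(len(c),c.mean(0),cv2.minAreaRect(f(c)))
print(np.round(T,3), -T[:3,:3].T@T[:3,3])
# finger pads in depth: 
for uv in [(250,240),(395,240),(240,270),(405,270),(260,230),(385,230)]: print(uv,w[uv[1],uv[0]].round(1))
E
```

```text
[[323.06039984 257.88666179]
 [322.67551134 227.46178881]
 [322.82004251 238.88047869]]
2866 [ 464.86045445 -282.31183585  233.11762201] ((464.70257568359375, -283.62481689453125), (31.49799156188965, 21.993221282958984), 79.21631622314453)
[[ 9.81000e-01 -1.92000e-01  1.00000e-03 -5.09971e+02]
 [-1.86000e-01 -9.54000e-01  2.36000e-01 -2.13926e+02]
 [-4.50000e-02 -2.32000e-01 -9.72000e-01  3.41746e+02]
 [ 0.00000e+00  0.00000e+00  0.00000e+00  1.00000e+00]] [ 475.87773461 -222.55046307  382.93174186]
(250, 240) [ 433.4 -271.2  234.3]
(395, 240) [ 498.1 -283.9  234.1]
(240, 270) [ 435.9 -271.6  265.6]
(405, 270) [ 495.4 -283.3  265.6]
(260, 230) [ 435.9 -271.1  222. ]
(385, 230) [ 495.9 -283.   221.5]
```

Measured grip centre is (464.7, -283.8), so I shift 2 mm along the tool x axis and squeeze.

send_rows(plan=[0.2,0,0,0,0.65,0,0,0,0,0.5,0,0,0,0,0.4,0,0,0,0,0.3,0,0,0,0,0.2,0,0,0,0,0.1,0,0,0,0,0.1,0,0,0,0,0.1,0,0,0,0,0.1,0,0,0,0,0.1], squeeze=30)

```text
clock: 13.65
position: [465.3, -283.9, 208.6]
orientation: [[0.192, 0.981, 0.003], [0.981, -0.192, -0.001], [-0.0, 0.003, -1.0]]
ft_force: [5.8, -1.3, -3.0]
finger_gap: 0.239
```

The gap is 22 mm, so the button is fully in. I lift smoothly.

send_rows(plan=[0,0,-0.2,0,0.1,0,0,-0.3,0,0.1,0,0,-0.4,0,0.1,0,0,-0.5,0,0.1,0,0,-0.6,0,0.1,0,0,-0.6,0,0.1,0,0,-0.6,0,0.1,0,0,-0.6,0,0.1,0,0,-0.6,0,0.1,0,0,-0.6,0,0.1,0,0,-0.6,0,0.1,0,0,-0.6,0,0.1,0,0,-0.6,0,0.1,0,0,-0.6,0,0.1,0,0,-0.6,0,0.1,0,0,-0.6,0,0.1,0,0,-0.6,0,0.1,0,0,-0.6,0,0.1,0,0,-0.4,0,0.1,0,0,-0.3,0,0.1])

```text
clock: 15.65
position: [465.3, -283.9, 312.2]
orientation: [[0.192, 0.981, 0.002], [0.981, -0.192, 0.0], [0.001, 0.002, -1.0]]
ft_force: [6.7, -2.0, -7.4]
finger_gap: 0.24
```

send_rows(plan=[0,0,-0.2,0,0.1,0,0,0,0,0.1,0,0,0,0,0.1])

```text
clock: 15.95
position: [465.3, -283.9, 314.6]
orientation: [[0.192, 0.981, 0.002], [0.981, -0.192, -0.0], [0.0, 0.002, -1.0]]
ft_force: [5.5, -2.3, -4.5]
finger_gap: 0.236
```

```bash
python3 - <<'E'
from h import *
o=monitor.observe();print(o['position'],o['ft_force'])
cap('wrist','w9');cap('scene','s9')
w,p,T=world('s9')
a=p[80:280,270:450]; cv2.imwrite('pics/s9z.png',cv2.resize(a[:,:,::-1],None,fx=3,fy=3))
E
```

```text
[ 465.2734298  -283.9257069   314.60694226] [ 5.54089823 -2.26612233 -4.49098618]
```

View pics/w9.png

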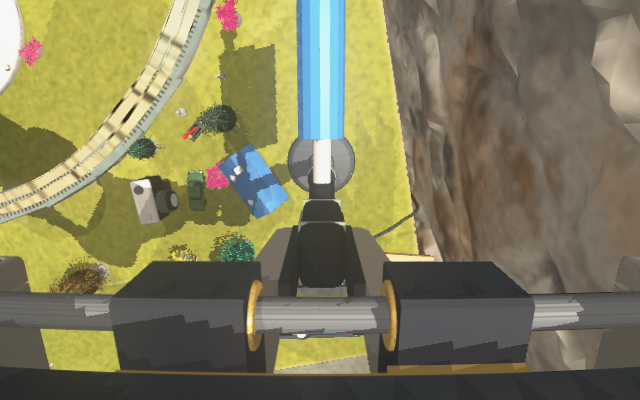

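View pics/s9z.png

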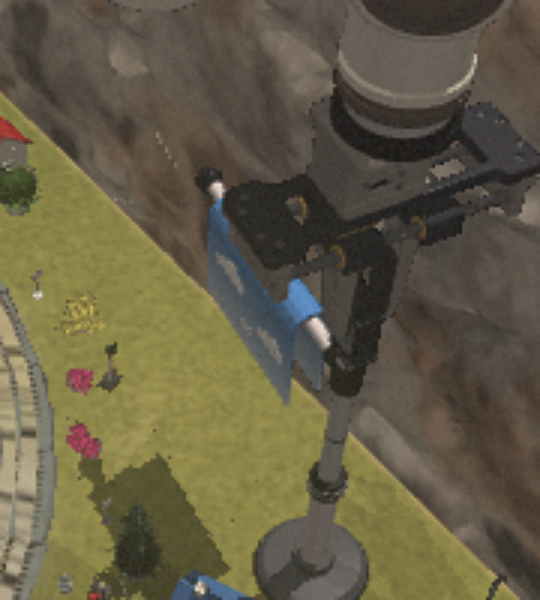

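The tube is up about 106 mm with the card still on the bar. I go on to the hard stop.

send_rows(plan=[0,0,-0.2,0,0.1,0,0,-0.2,0,0.1,0,0,0,0,0.1,0,0,0,0,0.1])

```text
clock: 16.45
position: [465.3, -283.9, 318.5]
orientation: [[0.192, 0.981, 0.002], [0.981, -0.192, 0.0], [0.0, 0.002, -1.0]]
ft_force: [6.5, -2.6, -5.0]
finger_gap: 0.24
```

send_rows(plan=[0,0,-0.1,0,0.1,0,0,0,0,0.1,0,0,0,0,0.1])

```text
clock: 16.75
position: [465.3, -283.9, 318.6]
orientation: [[0.192, 0.981, 0.002], [0.981, -0.192, 0.001], [0.001, 0.001, -1.0]]
ft_force: [6.9, -4.0, -7.2]
finger_gap: 0.235
```

send_rows(plan=[0,0,-0.1,0,0.1,0,0,0,0,0.1,0,0,0,0,0.1])

```text
clock: 17.05
position: [465.3, -283.9, 318.7]
orientation: [[0.192, 0.981, 0.001], [0.981, -0.192, 0.001], [0.001, 0.001, -1.0]]
ft_force: [9.0, -3.8, -12.1]
finger_gap: 0.24
```

```bash
python3 - <<'E'
from h import *
cap('wrist','w10');cap('scene','s10')
f=lambda c:np.ascontiguousarray(c[:,:2],dtype=np.float32)
w,p,T=world('w10')
b=np.zeros(p.shape[:2],bool); b[195:290,300:346]=1
m=b&(w[...,2]>325)&(w[...,2]<355); c=w[m]; print('griptop',len(c),c.mean(0),np.median(c[:,2]))
b=np.zeros(p.shape[:2],bool); b[0:145,290:352]=1
m=b&(w[...,2]>245); c=w[m]; print('card',cv2.minAreaRect(f(c)),np.percentile(c[:,2],[50,90,98]))
w,p,T=world('s10')
b=np.zeros(p.shape[:2],bool); b[130:200,335:385]=1
hsv=cv2.cvtColor(p,cv2.COLOR_RGB2HSV)
m=b&(w[...,2]>255)&(hsv[...,0]>95)&(hsv[...,0]<125)&(hsv[...,1]>80); c=w[m]; print(len(c),c.max(0),c.min(0))
w0,p0,_=world('s1')
for n in ('s1','s10'):
    w,p,_=world(n); cv2.imwrite('pics/z'+n+'.png',cv2.resize(p[230:330,270:400,::-1],None,fx=3,fy=3))
im=np.vstack([cv2.imread('pics/zs1.png'),cv2.imread('pics/zs10.png')]); cv2.imwrite('pics/cmp.png',im[:600])
E
```

```text
griptop 3239 [ 465.45968591 -281.0233401   341.98116515] 343.34292002251505
card ((481.1980285644531, -195.8109588623047), (87.83932495117188, 30.95325469970703), 79.17984771728516) [270.14931139 272.33455089 273.05818627]
258 [ 493.0209987  -107.35585065  448.58858773] [ 376.67228132 -299.75895195  255.03335553]
```

View pics/cmp.png

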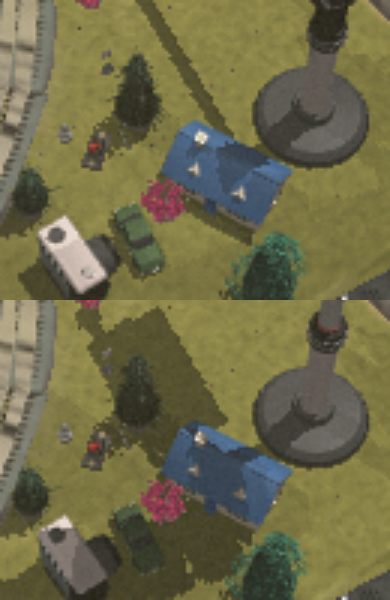

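View pics/w10.png

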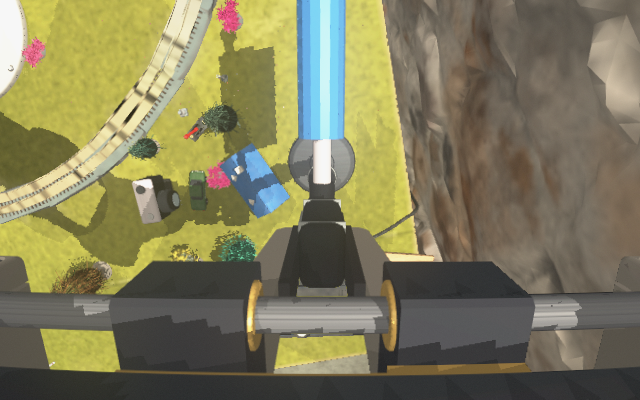

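View pics/s10.png

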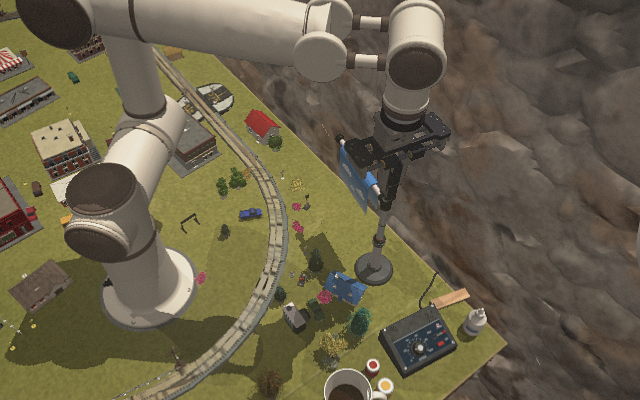

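The force now rises against the stop (12 N) with no further travel. Grip top is at 343 mm and card top at 273 mm, both about 110 mm up. The cottage, pine and car are unchanged.

```bash
python3 -c "
from h import *
o=monitor.observe();print(o['position'],o['ft_force'],o['finger_gap']);print(order.sign_off())"
```

```text
[ 465.25011116 -283.89000491  318.63096219] [  8.02778043  -3.32532649 -11.83221801] 0.23630958949861747
the job is handed in; nothing more can be done
None
```

The sky card is hanging on the bar and the stand is fully extended, with the arm still squeezing and holding the grip. I handed the job in at about 17 s; it reported no verdict.

I hung the card over the lowered bar and let go, then squeezed the grip at 30 N and lifted it past the first stop to the second.

Last checks before handing in:
- **Lift:** the tool rose 110 mm (208.6 to 318.6 mm), and pushing further only raised the force to about 12 N. The grip top measured 343 mm, against an expected 344 mm.
- **Button:** the finger opening is about 22 mm, which means the button is fully pressed.
- **Card:** its top is at 273 mm, against an expected 272 mm. It is aligned with the bar to within 1°, clear of the fingers, and its middle is about 4 mm inward of the bar origin.
- **Cottage, pine and car:** they show no visible shift between the earlier and final pictures.

The measurements agreed within the camera calibration. The largest disagreement was about 2–3 mm in the grip's position between cameras, and I corrected for it before squeezing. A sideways force of about 9 N remains on the grip.

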